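# Shut the filter bay and take off the filler cap of the table water filter

## Task

The water filter unit on the dining table is to be refilled: first push its open filter door shut until it seats home on its catch, then loosen the filler cap on top with its grip bar and lift it off. Nobody remembers whether the cap has a normal or a reverse thread, so try it one way and, if it stops, do not force it but turn it the other way. Finish while still holding the cap in the gripper, upright and well clear above its neck, and leave the other things on the table standing as they are.

Things in the scene. Friction and masses are not known exactly. Their poses are not given: they have to be found in the camera images.
- unit: white box-shaped water filter unit fixed to the table, 170 mm deep (its x), 260 mm wide (its y), 125 mm high. Origin: centre of its underside; front faces its -x (front face at x = -85 mm), z up. The right half of the front (-y) is the filter bay with the door; the filler neck with the cap stands on the left half (+y) of its top.
- neck (a point): centre of the rim of the filler neck, a grey tube 68 mm across (bore 58 mm) standing 42 mm above the unit's top, at (-10, +62, +167) mm in the unit's frame; its axes are the unit's
- cap: grey filler cap, 0.08 to 0.17 kg: disc 72 mm across, 8 mm thick, lying on the neck rim; on it an upright grip bar (60 mm along the cap's x, 14 mm thick along y, from 8 to 40 mm above the origin); below it a hidden plug and stem 38 mm long with two lugs. Origin: on its axis at the underside of the disc; z up. At the start its x is within 0.1 rad of the unit's x. 1 to 3 mm of side play.
- cap_grip (a point): where to grip the bar, on the cap's axis 28 mm above its origin; cap's axes. Coarse bayonet thread, hand not visible, differs each time: one way (clockwise or not) the cap turns freely and is released when 1.0 to 2.0 rad from the unit's x, without rising by itself; the other way it meets a solid stop after 0.2 to 0.45 rad. Below 0.7 rad it cannot be lifted.
- door (a joint): angle of the filter door, rad: 0 is shut and seated on the catch, positive open towards the front; starts 0.35 to 0.65 open, stays where it is left. A spring roller catch resists between 0.12 and 0.05 rad (push of 3 to 8 N near the free edge) and pulls the door home below that; at 0 it meets a solid stop.
- door_hinge (a point): on the upright hinge line of the door, at mid-height of the door (61 mm above the table), at the right end (unit's -y) of the door: (-91, -120, +61) mm in the unit's frame. Axes of the door: y runs from the hinge along the door to its free edge, -x is its outer face normal, z up
- door_edge (a point): middle of the free edge on the door's outer face, 119 mm along the door from the hinge. The door is 118 mm wide, 94 mm high (from 14 to 108 mm above the table), 12 mm thick with the hinge line in mid-thickness; plain flat outer face, no projecting handle
- tumbler_a: bystander, leave alone: clear tumbler, 72 mm across, 90 mm high; origin centre of underside
- tumbler_b: bystander, leave alone: clear tumbler, 72 mm across, 90 mm high; origin centre of underside
- cider: bystander, leave alone: clear drink bottle with paper label, 72 mm across, 210 mm high; origin centre of underside
- mug: bystander, leave alone: white mug, 76 mm across, 85 mm high, handle at its +y; origin centre of underside
- bowl: bystander, leave alone: blue bowl, 120 mm across, 50 mm high; origin centre of underside
- spoon: bystander, leave alone: spoon lying flat along its x axis, 170 mm long
- jar: bystander, leave alone: amber jar, 60 mm across, 85 mm high; origin centre of underside
There are look-alikes about, which are no part of the job. Leave any green or purple look-alike of the cap alone.

How it is judged:
On the way, in this order (a step that is already met when the one before it is completed fails the run):
1. the filter door is seated on its catch (value of joint door below 0.03 rad), for 0.2 s.
2. the cap is turned to its release, still in the neck (angle between the x axis of cap and the x axis of unit, either way round above 0.65 rad and z of cap in the frame of neck below 0.03 m), for 0.05 s.
3. the cap is lifted out of the neck (z of cap in the frame of neck above 0.042 m), for 0.1 s.
At the end, for the whole second after the job is handed in: The door is shut on its catch (below 0.03 rad). The cap is held still (below 0.03 m/s) by the fingers (over 1 N), touching nothing of the unit, its disc at least 50 mm above the neck rim, within 80 mm of the neck sideways, tilted less than 0.4 rad (value of joint door below 0.03 rad and z of cap in the frame of neck above 0.05 m and horizontal distance between cap and neck below 0.08 m and angle between cap's own z axis and vertical below 0.4 rad and contact force between cap and the fingers above 1 N and contact force between cap and unit below 0.1 N and linear speed of cap below 0.03 m/s); the arm keeps its last pose, push and grip.
It fails at once if a thing standing by (tumblers, bottle, mug, jar, bowl, spoon) is shoved more than 40 mm (distance of any of tumbler_a, tumbler_b, cider, mug, bowl, spoon, jar from where it was at the start of the episode above 0.04 m).
It fails at once if a standing bystander is tipped more than 0.5 rad (angle between any of tumbler_a, tumbler_b, cider, mug, bowl, jar's own z axis and vertical above 0.5 rad).
It fails at once if the cap is forced against its stop or neck, over 350 N (some 7 Nm on the cap) (contact force between cap and unit above 350 N).
It also fails if it takes over 64 s, if anything falls off the work surface, if the arm or the gripper's body presses on something with over 40 N, if the wrist force passes 120 N, or if a joint passes its speed limit or range.

## Robot

A 6-joint arm with a two-finger parallel gripper is mounted at the origin on the work surface. World frame = base frame: x ahead of the robot, y to its left, z up, the work surface at z = 0. Lengths are in m, angles in rad, forces in N, time in s.
With the tool pointing down it reaches from about 0.375 to 0.9 m from the base axis. Payload 3.1 kg.
Tool frame: the origin (TCP) lies on the centre line of the jaws, within the pads' length; the fingertips stand 11 mm ahead of it and the grasp point (between the pads) lies 8 mm behind it (bot.tip_extent is the distance from the TCP to the fingertips, in m); z points along the fingers, y is the line along which they close (so a half turn about z gives the same grasp; the last joint's range is limited). The gripper opens to 85 mm and grips with 20 to 120 N. Pads are 22 mm wide; open, the fingers measure 114 mm over their backs; the gripper's body (76 mm by 85 mm) begins 54 mm behind the grasp point. The pads swing forward as they close: fully open they stand 13 mm farther back than shut.
Start: joints at [0.933, 0.527, 1.433, -0, 1.181, -0.178], TCP at [0.277, 0.56, 0.242] pointing down, gripper open.
Joint ranges: [-3.08, 3.08], [-0.75, 2.2], [0.22, 2.44], [-1.43, 4.57], [0, 2.65], [-2.85, 2.85]. Speed limits (rad/s): [2.79, 2.79, 3.14, 3.14, 3.14, 3.14].

## Interface

Orientations are given as a unit quaternion [x, y, z, w].
In Python, from plant import bot, grab_frame, calibration, order gives the robot as it stands. The module is installed in compiled form; this text tells all that it offers.
- The arm moves only by the tool jog_arm, never from a script. Its argument "rows" is one flat list of numbers, 7 for each row, row after row: the shift along the tool's x, y, z in m, then the turn, a rotation vector about the tool's x, y, z in degrees, then the finger opening in m, from 0 to 0.0854. In form: [tx, ty, tz, ax, ay, az, gripper, tx, ty, tz, ax, ay, az, gripper, ...]. A call has exactly 8 rows; each row shifts and turns the commanded pose from where the row before left it, along the tool's axes as they then stand; what a row does not reach is not made up. A row lasts 1/12 s, in which the tool goes at most 41.7 mm and 7.16 degrees, less where a joint would pass 70% of its speed; a pose out of reach is approached as far as the arm can. A call with a gripper value outside its range is refused whole. The fingers move at their own pace and stop on an object; the grip force is fixed at half the most. Time passes only in rows, so rows that do not move let the fingers close, or fill a call up. It gives the time, the measured TCP pose, the force, the opening and the grip force at its end, in the units of the state.
- bot.observe(): the state, without advancing time (a new reading comes with each control period).
- grab_frame(name): name is "side" or "top"; returns (picture, depth): 480x640x3 uint8, blue, green, red; 480x640 float32, m along the optical axis (not along the pixel's ray), 0 where there is no reading.
- calibration(name): a dict with "fx", "fy", "cx", "cy" (pixels), "rvec" (rotation vector, rad) and "tvec" (3), from world to camera coordinates, as OpenCV has them. Camera axes: x right, y down, z forward; pixel columns grow to the right and rows downward; lengths in m; the calibration is good to about 2 mm. A picture is of the moment at which its call begins. calibration takes no time and is no camera call.
- order.hand_in(): hands the job in; it is judged then, once.
The state is a dict: "time": time; "q": joint angles; "joint_vel": joint speeds; "tau": joint torques, N m; "tcp_pos": TCP position; "tool_rot": TCP orientation; "ft_force": force on the tool from outside, world axes, zero at the start; "moment": the same for the moment, N m; "opening": finger opening in m; "gripper_force": force on a finger pad.
Only numpy, scipy, OpenCV 4.12 (cv2) and the standard library are available. Lean on these libraries where they do the work, as an engineer would, in place of code of your own. Each camera call takes 0.05 s, during which the arm holds its last target. There are 200 camera calls.

## Working session

There is one attempt and no reset: what is moved stays moved. The work goes in short steps, Python scripts to look and compute and a tool call to move; the robot and the scene stay as the last step left them, time stands still between calls to the robot, and variables do not carry over. Pictures are saved under pics/ and viewed, at most 10 in all, crops included, and the job is handed in when it is done.

Besides the shell and the picture viewer there is one more tool, called as name(argument=value, ...) on one line, values as JSON. jog_arm: Moves the arm, as the interface text tells. Its arguments: {"type":"object","properties":{"rows":{"type":"array","items":{"type":"number"}}},"required":["rows"]}

```bash
mkdir -p pics; cat > h.py <<'E'
import numpy as np, cv2
from plant import bot, grab_frame, calibration, order
def snap(n):
    im,d=grab_frame(n); np.savez('last_%s.npz'%n,im=im,d=d); return im,d
def cam(n):
    c=calibration(n); R=cv2.Rodrigues(np.array(c['rvec'],float))[0]; return c,R,np.array(c['tvec'],float).ravel()
def world(n,d):
    c,R,t=cam(n); v,u=np.indices(d.shape)
    p=np.stack([(u-c['cx'])/c['fx']*d,(v-c['cy'])/c['fy']*d,d],-1)
    return (p-t)@R
E
python3 - <<'E'
from h import *
for n in ('side','top'):
    im,d=snap(n); cv2.imwrite('pics/%s0.png'%n,im); c,R,t=cam(n); print(n,-R.T@t,R[2],c['fx'])
s=bot.observe(); print(s)
E
```

```text
side [ 0.11109144 -0.96479852  0.76073191] [ 0.36516963  0.79140484 -0.49023414] 511.65014087861766
top [0.47495574 0.02343961 1.24478958] [ 0.08959513 -0.01201618 -0.99590578] 449.66902926123265
{'time': 0.1, 'q': array([ 9.33459070e-01,  5.28392047e-01,  1.43377894e+00,  2.32441698e-05,
        1.18138196e+00, -1.78507000e-01]), 'joint_vel': array([ 0.00142805, -0.00103634, -0.00276392,  0.0010127 , -0.00095602,
       -0.00109524]), 'tau': array([-4.11156934e-04, -4.43307388e+01, -1.78585196e+01, -2.33694636e-04,
        3.89027919e-03,  1.29863139e-05]), 'tcp_pos': array([0.27641024, 0.55986582, 0.24141834]), 'tool_rot': array([ 2.27412212e-01,  9.73798092e-01, -8.95459299e-04, -3.98692743e-04]), 'ft_force': array([ 0.33146263, -0.20078332, -0.02622141]), 'moment': array([-0.03187514, -0.02286134, -0.01084977]), 'gripper_force': 0.0, 'opening': 0.08521898827609181}
```

View pics/side0.png

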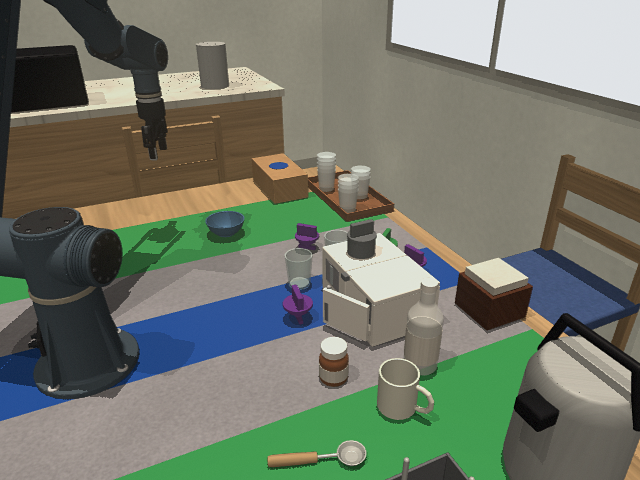

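View pics/top0.png

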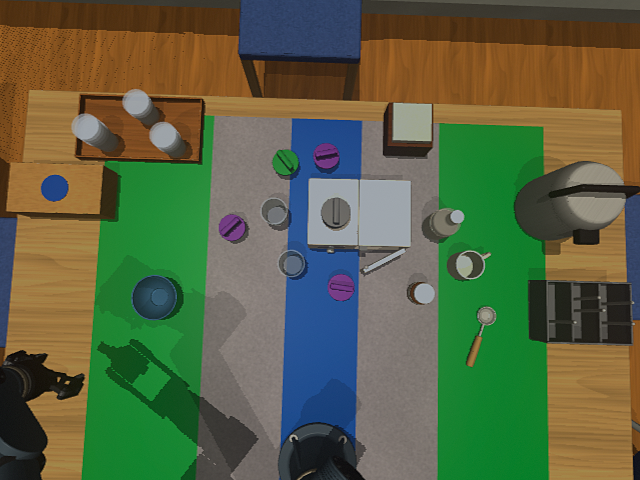

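Top view: unit at about (360,213), open door at (384,261), grey cap on the neck at (336,212). The cap look-alikes are purple at (326,156), (232,228) and (341,288), and green at (285,161). Only the grey one sits on the unit's neck, so that is the cap to take.

```bash
python3 - <<'E'
from h import *
z=np.load('last_top.npz'); d=z['d']; im=z['im']; P=world('top',d)
def rect(m,name):
    q=P[m]; r=cv2.minAreaRect((q[:,:2]*1000).astype(np.float32)); print(name,m.sum(),r,'z',np.median(q[:,2])); return r
box=np.zeros(d.shape,bool); box[150:285,290:425]=1
Z=P[...,2]
m=box&(abs(Z-.125)<.006)
n,l,st,_=cv2.connectedComponentsWithStats(m.astype(np.uint8)); k=1+np.argmax(st[1:,4]); rect(l==k,'unit')
print(cv2.boxPoints(rect(l==k,'unit')))
m=box&(Z>.192)&(Z<.22); rect(m,'bar')
m2=box&(Z>.166)&(Z<.185); rect(m2,'disc')
m3=np.zeros(d.shape,bool); m3[240:280,355:412]=1; m3&=(abs(Z-.108)<.008); rect(m3,'door'); q=P[m3]; 
print(cv2.boxPoints(rect(m3,'door')))
# stuff near: print tops
for nm,(u,v) in dict(tA=(275,212),tB=(292,264),cid=(445,222),mug=(467,265),jar=(421,293),pur=(341,288)).items():
    w=P[v-18:v+19,u-20:u+21].reshape(-1,3); w=w[w[:,2]>.02]; print(nm,np.median(w,0),w[:,2].max(),w[:,:2].min(0),w[:,:2].max(0))
a=cv2.resize(im[140:310,250:440],None,fx=4,fy=3.5,interpolation=cv2.INTER_CUBIC)[:600,:800]
s=cv2.resize(im[140:310,250:440],None,fx=3.5,fy=3.5,interpolation=cv2.INTER_CUBIC); cv2.imwrite('pics/c1.png',s)
E
```

```text
unit 6095 ((650.5518798828125, -86.34628295898438), (182.0164794921875, 258.57061767578125), 0.4546591639518738) z 0.12528963367312917
unit 6095 ((650.5518798828125, -86.34628295898438), (182.0164794921875, 258.57061767578125), 0.4546591639518738) z 0.12528963367312917
[[ 558.5206    42.21278]
 [ 560.5724  -216.34969]
 [ 742.5831  -214.90535]
 [ 740.5314    43.65712]]
bar 154 ((645.0442504882812, -25.109180450439453), (57.856815338134766, 12.081513404846191), 1.5256108045578003) z 0.20726267257740655
disc 525 ((645.7506103515625, -24.400814056396484), (68.97383880615234, 70.03351593017578), 1.1453733444213867) z 0.1755246504945715
door 233 ((554.2962036132812, -152.34515380859375), (43.71604537963867, 129.86090087890625), 28.798664093017578) z 0.10821839621534962
door 233 ((554.2962036132812, -152.34515380859375), (43.71604537963867, 129.86090087890625), 28.798664093017578) z 0.10821839621534962
[[ 503.86246  -105.975174]
 [ 566.4208   -219.77461 ]
 [ 604.73     -198.71513 ]
 [ 542.17163   -84.915695]]
tA [0.67255661 0.13867956 0.07605704] 1.2447895837611689 [0.47495574 0.02343961] [0.69378996 0.16785548]
tB [0.5312725  0.08917431 0.07920481] 1.2447895837611689 [0.47495574 0.02343961] [0.57152771 0.11878835]
cid [ 0.62988139 -0.29297792  0.14129225] 1.2447895837611689 [ 0.47495574 -0.34123843] [0.67213148 0.02343961]
mug [ 0.535404   -0.39119503  0.06315066] 1.2447895837611689 [ 0.47495574 -0.43980109] [0.57128701 0.02343961]
jar [ 0.45712907 -0.25380135  0.08387089] 1.2447895837611689 [ 0.42691893 -0.28832166] [0.48516951 0.02343961]
pur [ 0.46604671 -0.0491472   0.04733426] 1.2447895837611689 [ 0.43103766 -0.10426884] [0.51274856 0.02343961]
```

View pics/c1.png

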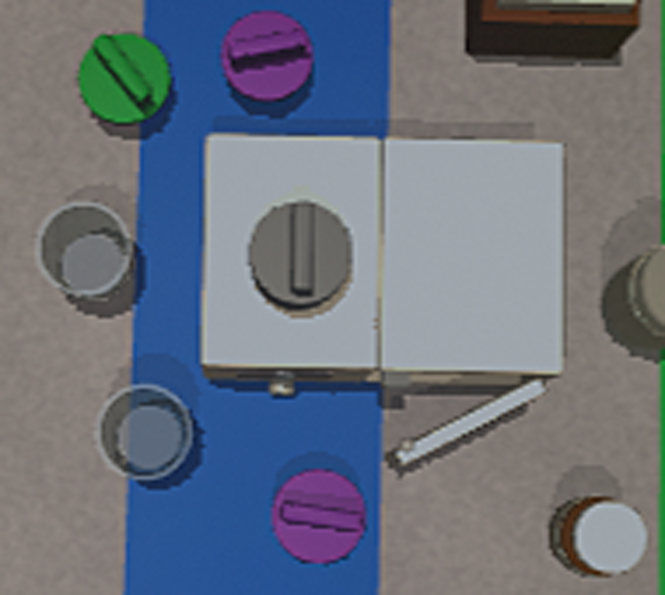

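jog_arm(rows=[0,0,0,0,0,-3.5,0,0,0,0,0,0,-3.5,0,0,0,0,0,0,-3.5,0,0,0,0,0,0,-3.5,0,0,0,0,0,0,-3.5,0,0,0,0,0,0,-3.5,0,0,0,0,0,0,-3.5,0,0,0,0,0,0,-3.3,0])

```text
time: 0.77
tcp_pos: [0.2765, 0.56, 0.2417]
tool_rot: [-0.015, 1.0, -0.001, -0.0]
ft_force: [0.3, -0.7, 0.4]
opening: -0.0
gripper_force: 0.0
```

jog_arm(rows=[-0.0073,-0.0288,0,0,0,0,0,-0.0073,-0.0288,0,0,0,0,0,-0.0073,-0.0288,0,0,0,0,0,-0.0073,-0.0288,0,0,0,0,0,-0.0073,-0.0288,0,0,0,0,0,-0.0073,-0.0288,0,0,0,0,0,-0.0073,-0.0288,0,0,0,0,0,-0.0073,-0.0288,0,0,0,0,0])

```text
time: 1.43
tcp_pos: [0.341, 0.3301, 0.2421]
tool_rot: [-0.013, 1.0, -0.0, -0.0]
ft_force: [1.0, -0.4, -1.1]
opening: -0.0001
gripper_force: 0.0
```

jog_arm(rows=[-0.0073,-0.0288,0,0,0,0,0,-0.0073,-0.0288,0,0,0,0,0,-0.0073,-0.0288,0,0,0,0,0,-0.0073,-0.0288,0,0,0,0,0,-0.0073,-0.0288,0,0,0,0,0,-0.0073,-0.0288,0,0,0,0,0,-0.0073,-0.0288,0,0,0,0,0,-0.0073,-0.0288,0,0,0,0,0])

```text
time: 2.1
tcp_pos: [0.4055, 0.1014, 0.2422]
tool_rot: [-0.013, 1.0, 0.0, -0.0]
ft_force: [0.5, 0.6, 0.3]
opening: 0.0003
gripper_force: 0.0
```

jog_arm(rows=[-0.0073,-0.0288,0,0,0,0,0,-0.0073,-0.0288,0,0,0,0,0,-0.0073,-0.0288,0,0,0,0,0,-0.0073,-0.0288,0,0,0,0,0,-0.0073,-0.0288,0,0,0,0,0,-0.0073,-0.0288,0,0,0,0,0,-0.0073,-0.0288,0,0,0,0,0,-0.0073,-0.0288,0,0,0,0,0])

```text
time: 2.77
tcp_pos: [0.47, -0.1274, 0.2421]
tool_rot: [-0.013, 1.0, 0.0, -0.0]
ft_force: [1.0, 0.3, 0.0]
opening: -0.0002
gripper_force: 0.0
```

jog_arm(rows=[0,0,0.0195,0,0,0,0,0,0,0.0195,0,0,0,0,0,0,0.0195,0,0,0,0,0,0,0.0195,0,0,0,0,0,0,0.0195,0,0,0,0,0,0,0.0195,0,0,0,0,0,0,0.0195,0,0,0,0,0,0,0.0195,0,0,0,0])

```text
time: 3.43
tcp_pos: [0.47, -0.1259, 0.0852]
tool_rot: [-0.013, 1.0, 0.0, -0.0]
ft_force: [-0.1, -1.0, 0.3]
opening: -0.0001
gripper_force: 0.0
```

jog_arm(rows=[-0.006,0,0,0,0,0,0,-0.006,0,0,0,0,0,0,-0.006,0,0,0,0,0,0,-0.006,0,0,0,0,0,0,-0.006,0,0,0,0,0,0,-0.006,0,0,0,0,0,0,-0.006,0,0,0,0,0,0,-0.006,0,0,0,0,0,0])

```text
time: 4.1
tcp_pos: [0.5187, -0.1246, 0.0867]
tool_rot: [-0.013, 1.0, -0.0, 0.0]
ft_force: [-0.7, -0.0, 0.1]
opening: 0.0001
gripper_force: 0.2
```

jog_arm(rows=[-0.003,0,0,0,0,0,0,-0.003,0,0,0,0,0,0,-0.003,0,0,0,0,0,0,-0.003,0,0,0,0,0,0,-0.003,0,0,0,0,0,0,-0.003,0,0,0,0,0,0,-0.002,0,0,0,0,0,0,-0.002,0,0,0,0,0,0])

```text
time: 4.77
tcp_pos: [0.5388, -0.124, 0.0862]
tool_rot: [-0.014, 1.0, 0.0, -0.002]
ft_force: [-6.4, -1.7, 4.5]
opening: -0.0001
gripper_force: 3.4
```

jog_arm(rows=[-0.0015,0,0,0,0,0,0,-0.0015,0,0,0,0,0,0,-0.0015,0,0,0,0,0,0,-0.0015,0,0,0,0,0,0,-0.0015,0,0,0,0,0,0,0,0,0,0,0,0,0,0,0,0,0,0,0,0,0,0,0,0,0,0,0])

```text
time: 5.43
tcp_pos: [0.5467, -0.1234, 0.086]
tool_rot: [-0.013, 1.0, 0.0, -0.001]
ft_force: [-4.2, 1.9, 1.7]
opening: -0.0
gripper_force: 0.0
```

jog_arm(rows=[-0.001,0,0,0,0,0,0,-0.001,0,0,0,0,0,0,-0.001,0,0,0,0,0,0,-0.001,0,0,0,0,0,0,0,0,0,0,0,0,0,0,0,0,0,0,0,0,0,0,0,0,0,0,0,0,0,0,0,0,0,0])

```text
time: 6.1
tcp_pos: [0.5468, -0.1232, 0.0859]
tool_rot: [-0.014, 1.0, 0.001, -0.005]
ft_force: [-12.6, -1.3, 6.1]
opening: -0.0001
gripper_force: 0.0
```

```bash
python3 - <<'E'
from h import *
im,d=snap('side'); cv2.imwrite('pics/s2.png',cv2.resize(im[190:380,240:470],None,fx=3,fy=3))
E
```

```text
(no output)
```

View pics/s2.png

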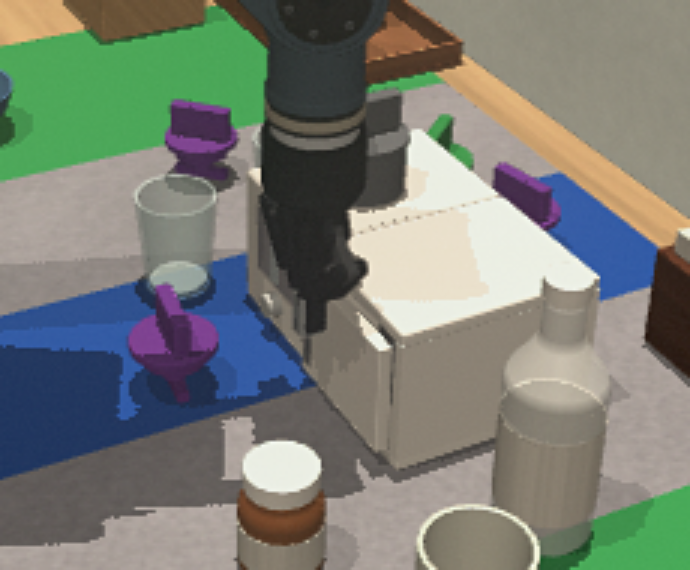

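The door is shut: the finger stopped dead at x=0.547 under a rising push, and the door lies flush in the crop at (360,360). I'll back off and go above the cap.

jog_arm(rows=[0.012,0,0,0,0,0,0,0.013,0,0,0,0,0,0,0.013,0,0,0,0,0,0,0.012,0,0,0,0,0,0,0,0,-0.03,0,0,0,0,0,0,-0.03,0,0,0,0,0,0,-0.03,0,0,0,0,0,0,-0.03,0,0,0,0])

```text
time: 6.82
tcp_pos: [0.5033, -0.126, 0.2081]
tool_rot: [-0.013, 1.0, -0.001, 0.002]
ft_force: [0.5, 0.5, -0.1]
opening: 0.0003
gripper_force: 0.0
```

jog_arm(rows=[0,0,-0.03,0,0,0,0.04,0,0,-0.03,0,0,0,0.04,0,0,-0.025,0,0,0,0.04,0,0,0,0,0,0,0.04,0,0,0,0,0,0,0.04,0,0,0,0,0,0,0.04,0,0,0,0,0,0,0.04,0,0,0,0,0,0,0.04])

```text
time: 7.48
tcp_pos: [0.5011, -0.1249, 0.2898]
tool_rot: [-0.013, 1.0, 0.001, -0.001]
ft_force: [-0.0, 0.2, -0.8]
opening: 0.0399
gripper_force: 0.0
```

```bash
cat > m.py <<'E'
from h import *
im,d=snap('top'); P=world('top',d); Z=P[...,2]
from scipy.spatial.transform import Rotation as Ro
s=bot.observe(); print(s['tcp_pos'],Ro.from_quat(s['tool_rot']).as_matrix()[:,:2].T,s['q'])
box=np.zeros(d.shape,bool); box[150:285,290:425]=1
for a,b,n in((.192,.22,'bar'),(.166,.185,'disc')):
    m=box&(Z>a)&(Z<b); q=(P[m][:,:2]*1000).astype(np.float32); print(n,len(q),cv2.minAreaRect(q) if len(q) else '')
m=np.zeros(d.shape,bool); m[240:285,345:412]=1; m&=(abs(Z-.104)<.009)
q=P[m]*1000; print('door',len(q))
for y in range(-205,-85,15):
    k=abs(q[:,1]-y)<7.5
    if k.any(): print(y,q[k][:,0].min().round(),q[k][:,0].max().round())
E
python3 m.py
```

```text
[ 0.50118273 -0.12496891  0.28993369] [[-0.99965211 -0.02628166  0.00222232]
 [-0.02627907  0.99965394  0.00118807]] [-4.60955873e-01  3.24417999e-01  1.64091169e+00  1.01164558e-05
  1.17878292e+00 -2.05803951e+00]
bar 153 ((645.4326782226562, -25.110319137573242), (58.3760871887207, 12.005690574645996), 1.309430718421936)
disc 527 ((645.4102172851562, -24.262741088867188), (70.02825927734375, 67.5523452758789), 88.62384033203125)
door 66
-130 559.0 570.0
-115 559.0 570.0
-100 559.0 559.0
```

jog_arm(rows=[-0.0184,0.0121,0,0,0,0,0.04,-0.0184,0.0121,0,0,0,0,0.04,-0.0184,0.0121,0,0,0,0,0.04,-0.0184,0.0121,0,0,0,0,0.04,-0.0184,0.0121,0,0,0,0,0.04,-0.0184,0.0121,0,0,0,0,0.04,-0.0184,0.0121,0,0,0,0,0.04,-0.0184,0.0121,0,0,0,0,0.04])

```text
time: 8.2
tcp_pos: [0.6468, -0.0237, 0.2899]
tool_rot: [-0.013, 1.0, 0.0, -0.001]
ft_force: [-0.4, -0.5, 0.4]
opening: 0.0403
gripper_force: 0.0
```

jog_arm(rows=[0,0,0.016,0,0,0,0.04,0,0,0.016,0,0,0,0.04,0,0,0.014,0,0,0,0.04,0,0,0.014,0,0,0,0.04,0,0,0.01,0,0,0,0.04,0,0,0,0,0,0,0.04,0,0,0,0,0,0,0.04,0,0,0,0,0,0,0.04])

```text
time: 8.87
tcp_pos: [0.6467, -0.0247, 0.2218]
tool_rot: [-0.013, 1.0, -0.0, 0.001]
ft_force: [0.3, 0.7, 0.1]
opening: 0.0399
gripper_force: 0.0
```

Straddling the bar's top; go the last 31 mm, slowing near the disc, then close.

jog_arm(rows=[0.001,0,0.01,0,0,0,0.04,0,0,0.008,0,0,0,0.04,0,0,0.005,0,0,0,0.04,0,0,0.004,0,0,0,0.04,0,0,0.004,0,0,0,0.04,0,0,0,0,0,0,0,0,0,0,0,0,0,0,0,0,0,0,0,0,0])

```text
time: 9.53
tcp_pos: [0.6455, -0.0245, 0.1906]
tool_rot: [-0.013, 1.0, -0.0, 0.0]
ft_force: [0.3, 0.1, -0.3]
opening: 0.0129
gripper_force: 60.7
```

jog_arm(rows=[0,0,0,0,0,0,0,0,0,0,0,0,0,0,0,0,0,0,0,0,0,0,0,0,0,0,0,0,0,0,0,0,0,0,0,0,0,0,0,0,0,0,0,0,0,0,0,0,0,0,0,0,0,0,0,0])

```text
time: 10.2
tcp_pos: [0.6452, -0.0245, 0.1903]
tool_rot: [-0.013, 1.0, -0.0, -0.0]
ft_force: [-0.7, -0.0, -1.3]
opening: 0.013
gripper_force: 60.8
```

```bash
python3 -c "
from h import *
s=bot.observe(); print(s['q'],s['moment'],s['ft_force'],s['opening'],s['gripper_force'])"
```

```text
[-2.10719120e-01  6.13285560e-01  1.42720913e+00 -2.50643005e-05
  1.10117793e+00 -1.80791786e+00] [ 0.02991721  0.06494117 -0.03574162] [-0.74954146 -0.03711738 -1.3065864 ] 0.012978220340666025 60.75396180152893
```

Gripped. I'll try clockwise gently.

jog_arm(rows=[0,0,0,0,0,2,0,0,0,0,0,0,2,0,0,0,0,0,0,2,0,0,0,0,0,0,1,0,0,0,0,0,0,1,0,0,0,0,0,0,1,0,0,0,0,0,0,1,0,0,0,0,0,0,1,0])

```text
time: 10.87
tcp_pos: [0.6452, -0.0245, 0.1903]
tool_rot: [0.083, 0.997, -0.0, -0.0]
ft_force: [0.1, 0.4, -0.1]
opening: 0.013
gripper_force: 60.9
```

```bash
cat > o.py <<'E'
from h import *
s=bot.observe(); q=s['q']; print('q6',q[5],'yaw',q[0]-q[5]-1.571,s['moment'],s['ft_force'],s['tau'][5])
E
python3 o.py
```

```text
q6 -1.6145337082926163 yaw -0.16721521390699046 [-0.01158069  0.01965582 -0.02346142] [ 0.12556598  0.44085095 -0.10720897] -0.13168960344046354
```

jog_arm(rows=[0,0,0,0,0,1,0,0,0,0,0,0,1,0,0,0,0,0,0,1,0,0,0,0,0,0,1,0,0,0,0,0,0,1,0,0,0,0,0,0,1,0,0,0,0,0,0,1,0,0,0,0,0,0,1,0])

```text
time: 11.53
tcp_pos: [0.6452, -0.0245, 0.1903]
tool_rot: [0.153, 0.988, 0.0, 0.0]
ft_force: [-0.3, -0.6, -1.2]
opening: 0.013
gripper_force: 61.0
```

```bash
python3 o.py
```

```text
q6 -1.474588722983774 yaw -0.3071573916762753 [0.00216513 0.11610481 0.03069964] [-0.33450934 -0.60497045 -1.15061236] -0.1270000822842121
```

jog_arm(rows=[0,0,0,0,0,1,0,0,0,0,0,0,1,0,0,0,0,0,0,1,0,0,0,0,0,0,1,0,0,0,0,0,0,1,0,0,0,0,0,0,1,0,0,0,0,0,0,1,0,0,0,0,0,0,1,0])

```text
time: 12.2
tcp_pos: [0.6452, -0.0245, 0.1903]
tool_rot: [0.221, 0.975, 0.0, -0.0]
ft_force: [-0.2, 0.1, 0.1]
opening: 0.0129
gripper_force: 61.0
```

```bash
python3 o.py
```

```text
q6 -1.3349376346708957 yaw -0.44680388389726344 [-0.00333391  0.08378667  0.06237348] [-0.23366483  0.05598732  0.13622461] -0.12483018916100264
```

jog_arm(rows=[0,0,0,0,0,1,0,0,0,0,0,0,1,0,0,0,0,0,0,1,0,0,0,0,0,0,1,0,0,0,0,0,0,1,0,0,0,0,0,0,1,0,0,0,0,0,0,1,0,0,0,0,0,0,1,0])

```text
time: 12.87
tcp_pos: [0.6452, -0.0245, 0.1903]
tool_rot: [0.289, 0.957, 0.0, 0.0]
ft_force: [0.5, 0.2, -0.5]
opening: 0.0133
gripper_force: 61.0
```

```bash
python3 o.py; python3 m.py|head -6
```

```text
q6 -1.1953289607804622 yaw -0.5864172309467435 [-0.0048452   0.03205824 -0.062896  ] [ 0.47865131  0.24029459 -0.46181795] -0.12268470134586096
[ 0.64525086 -0.02450883  0.19032111] [[-8.32768049e-01  5.53622049e-01 -5.61568716e-05]
 [ 5.53622049e-01  8.32768051e-01  2.17486784e-05]] [-2.10725234e-01  6.13300011e-01  1.42714082e+00 -4.37987173e-07
  1.10109161e+00 -1.19481397e+00]
bar 22 ((623.5701904296875, -12.106609344482422), (13.571821212768555, 7.776095390319824), 65.67793273925781)
disc 159 ((626.6263427734375, -15.797813415527344), (69.1191177368164, 27.89244270324707), 62.40732955932617)
door 185
```

Past the possible stop angle with no resistance, so clockwise is the free way. On to about 1.5 rad.

jog_arm(rows=[0,0,0,0,0,3.3,0,0,0,0,0,0,3.3,0,0,0,0,0,0,3.3,0,0,0,0,0,0,3.3,0,0,0,0,0,0,3.3,0,0,0,0,0,0,3.3,0,0,0,0,0,0,3.3,0,0,0,0,0,0,3.3,0])

```text
time: 13.58
tcp_pos: [0.6452, -0.0245, 0.1903]
tool_rot: [0.501, 0.866, 0.0, -0.0]
ft_force: [0.2, 0.5, -0.5]
opening: 0.013
gripper_force: 61.0
```

jog_arm(rows=[0,0,0,0,0,3.3,0,0,0,0,0,0,3.3,0,0,0,0,0,0,3.3,0,0,0,0,0,0,3.3,0,0,0,0,0,0,3.3,0,0,0,0,0,0,3.3,0,0,0,0,0,0,3.3,0,0,0,0,0,0,3.3,0])

```text
time: 14.25
tcp_pos: [0.6453, -0.0244, 0.1903]
tool_rot: [0.685, 0.729, 0.0, -0.0]
ft_force: [-0.2, -0.4, -0.5]
opening: 0.0128
gripper_force: 61.0
```

```bash
python3 o.py
```

```text
q6 -0.2723606682580202 yaw -1.5093215880643125 [ 0.01151453  0.02913145 -0.04056877] [-0.22514759 -0.42050176 -0.4870882 ] -0.44019092805683613
```

Lift gently, a few mm first, watching the force.

jog_arm(rows=[0,0,-0.001,0,0,0,0,0,0,-0.001,0,0,0,0,0,0,-0.001,0,0,0,0,0,0,-0.002,0,0,0,0,0,0,-0.002,0,0,0,0,0,0,-0.002,0,0,0,0,0,0,-0.002,0,0,0,0,0,0,0,0,0,0,0])

```text
time: 14.92
tcp_pos: [0.6456, -0.0246, 0.202]
tool_rot: [0.684, 0.73, 0.0, 0.0]
ft_force: [0.4, 1.5, -0.8]
opening: 0.0131
gripper_force: 61.0
```

jog_arm(rows=[0,0,-0.006,0,0,0,0,0,0,-0.006,0,0,0,0,0,0,-0.006,0,0,0,0,0,0,-0.006,0,0,0,0,0,0,-0.006,0,0,0,0,0,0,-0.006,0,0,0,0,0,0,-0.006,0,0,0,0,0,0,-0.006,0,0,0,0])

```text
time: 15.58
tcp_pos: [0.6452, -0.0245, 0.2501]
tool_rot: [0.684, 0.73, 0.0, 0.0]
ft_force: [0.2, -0.4, -1.6]
opening: 0.0134
gripper_force: 61.0
```

jog_arm(rows=[0,0,-0.006,0,0,0,0,0,0,-0.006,0,0,0,0,0,0,-0.006,0,0,0,0,0,0,-0.004,0,0,0,0,0,0,-0.003,0,0,0,0,0,0,0,0,0,0,0,0,0,0,0,0,0,0,0,0,0,0,0,0,0])

```text
time: 16.25
tcp_pos: [0.645, -0.0245, 0.2739]
tool_rot: [0.684, 0.73, -0.0, -0.0]
ft_force: [-0.4, 0.7, -0.2]
opening: 0.0132
gripper_force: 61.0
```

```bash
python3 - <<'E'
from h import *
im,d=snap('side'); cv2.imwrite('pics/s3.png',cv2.resize(im[150:380,240:470],None,fx=2.6,fy=2.6))
s=bot.observe(); print(s['time'],s['tcp_pos'],s['opening'],s['gripper_force'],s['ft_force'])
E
```

```text
16.3 [ 0.64493023 -0.02446384  0.27382519] 0.013010298929967226 60.97329139709473 [ 0.61600088  0.07810063 -0.66174875]
```

View pics/s3.png

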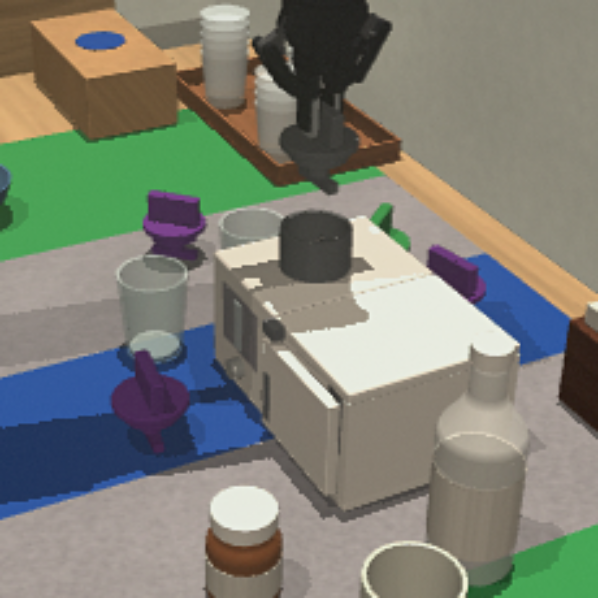

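The cap hangs free, upright, above the neck (crop (315,150) over (315,245)). I'll check the door angle from the side depth before handing in.

```bash
python3 - <<'E'
from h import *
z=np.load('last_side.npz'); P=world('side',z['d'])*1000
x,y,zz=np.moveaxis(P,-1,0)
m=(abs(x-560)<25)&(y>-205)&(y<-92)&(zz>25)&(zz<95); q=P[m]; print(m.sum())
k=np.ones(len(q),bool)
for _ in range(8):
    c=np.polyfit(q[k,1],q[k,0],1); r=q[:,0]-np.polyval(c,q[:,1]); k=abs(r)<3
print(c,k.sum(),np.polyval(c,[-205,-90]))
m=(abs(x-571)<15)&(y>-30)&(y<38)&(zz>25)&(zz<110); print('unit front',m.sum(),np.polyfit(y[m],x[m],1),np.median(x[m]))
E
```

```text
691
[-1.85251158e-02  5.56688721e+02] 638 [560.48636988 558.35598157]
unit front 362 [6.72094704e-02 5.69088370e+02] 569.8639625237389
```

The door face is within about 0.01 rad of shut (measurement noise), and the cap is still and clear.

```bash
python3 -c "
from plant import order
print(order.hand_in())"
```

```text
the job is handed in; nothing more can be done
None
```

I handed the job in at about 16 s: the door is shut on its catch, the cap turned freely clockwise and lifted out, and the gripper holds it upright about 80 mm above the neck, with no bystander touched as far as I could see; the verdict was not shown.

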